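# Take the long cutting template down off its keyhole stud and weight it on the card

## Robot

A 7-joint arm with a two-finger parallel gripper is mounted at the origin on the work surface. World frame = base frame: x ahead of the robot, y to its left, z up, the work surface at z = 0. Lengths are in m, angles in rad, forces in N, time in s.
With the tool pointing down it reaches from about 0.375 to 0.925 m from the base axis. Payload 3.1 kg.
Tool frame: the origin (TCP) lies midway between the tips of the shut fingers; the grasp point (between the pads) lies manip.grip_point_offset behind it (manip.grip_point_offset is the distance from the TCP to the grasp point, in m); z points along the fingers, y is the line along which they close (so a half turn about z gives the same grasp; the last joint's range is limited). The gripper opens to 85 mm and grips with 20 to 120 N. Pads are 22 mm wide; open, the fingers measure 114 mm over their backs; the gripper's body (76 mm by 85 mm) begins 54 mm behind the grasp point. The pads swing forward as they close: fully open they stand 13 mm farther back than shut.
Start: joints at [1.104, 0.383, 0.044, 1.598, -0.018, 1.161, -0.05], TCP at [0.234, -0.606, 0.231] pointing down, gripper open.
Joint ranges: [-2.61, 2.61], [-0.41, 2.15], [-1.48, 1.57], [0, 2.5], [-1.57, 4.71], [0.05, 1.97], [-2.85, 2.85]. Speed limits (rad/s): [2.79, 2.79, 3.14, 3.14, 3.14, 3.14, 3.14].

## Interface

Orientations are given as a unit quaternion [x, y, z, w].
In Python, from plant import manip, eyes, ticket gives the robot as it stands. The module is installed in compiled form; this text tells all that it offers.
- The arm moves only by the tool arm_command, never from a script. Its argument "moves" is one flat list of numbers, 5 for each row, row after row: the shift along the tool's x, y, z in m, then the turn about the tool's z in degrees, then the closure in counts, from 0 (fully open) to 255 (shut). In form: [x, y, z, turn, jaw, x, y, z, turn, jaw, ...]. A call has exactly 8 rows; each row is the pose to reach, as a shift and turn from the pose commanded when the call began, along the tool's axes at that moment; what a row does not reach only later rows make up. A row lasts 1/8 s, in which the tool goes at most 62.5 mm and 10.7 degrees, less where a joint would pass 70% of its speed; a pose out of reach is approached as far as the arm can. A call with a gripper value outside its range is refused whole. The fingers move at their own pace and stop on an object; the grip force is fixed at half the most. Time passes only in rows, so rows that repeat a pose let the fingers close, or fill a call up. It gives the time, the measured TCP pose, the force, the opening and the grip force at its end, in the units of the state.
- manip.sense(): the state, without advancing time (a new reading comes with each control period).
- eyes.capture(name): name is "scene" or "top"; returns (picture, depth): 400x640x3 uint8, red, green, blue; 400x640 float32, m along the optical axis (not along the pixel's ray), 0 where there is no reading.
- eyes.get_calibration(name): a dict with "vertical_fov" (degrees; the focal length in pixels is half the picture's height over the tangent of half this angle, whatever the lens; pixels are square), "cx", "cy" (the principal point, pixels), "dist_coeffs" ([k1, k2, p1, p2, k3] as OpenCV has them; the pictures are not rectified), "rvec" (rotation vector, rad) and "tvec" (3), from world to camera coordinates, as OpenCV has them. Camera axes: x right, y down, z forward; pixel columns grow to the right and rows downward; lengths in m; the calibration is good to about 2 mm. A picture is of the moment at which its call begins. get_calibration takes no time and is no camera call.
- ticket.close_job(): hands the job in; it is judged then, once.
The state is a dict: "time_s": time; "joint_positions": joint angles; "qd": joint speeds; "joint_torque": joint torques, N m; "eef_pos": TCP position; "tool_rot": TCP orientation; "wrist_force": force on the tool from outside, world axes, zero at the start; "ft_torque": the same for the moment, N m; "finger_gap": opening from 0.0 (shut) to 1.0 (fully open); "grasp_force": force on a finger pad.
Only numpy, scipy, OpenCV 4.12 (cv2) and the standard library are available. Lean on these libraries where they do the work, as an engineer would, in place of code of your own. Each camera call takes 0.05 s, during which the arm holds its last target. There are 200 camera calls.

## Task

Clear the steel weight off the white card, then take the longer of the two hung templates off the sloping rack: slide it up the slope until the stud's head is in the wide end of its keyhole, and lift it off. Lay it flat on the card, wholly inside the card's edges, then stand the weight upright on the template's plain end (the end without the keyhole), with its whole foot on the plate and clear of the grip rib. Put both down gently without dropping them, and leave the short template hanging and everything else where it is.

Things in the scene. Friction and masses are not known exactly. Their poses are not given: they have to be found in the camera images.
- rack: grey sloping rack, fixed to the table. Origin at table height under the middle of its face; its x axis points level, uphill (towards its high edge), y across. The face is 270 mm long up the slope and 300 mm wide, tilted 26 deg (0.45 rad) from level, its middle 105 mm above the table.
- stud_left (a point): root of the left (+y of the rack) stud, where it meets the sloping face. Each stud stands square to the face: shank 8 mm across, under a round head 20 mm across and 5 mm thick; 8 mm of space from the face to the head's underside, head's top 13 mm from the face. Axes are the rack's (level), not the slope's.
- stud_right (a point): root of the right (-y of the rack) stud, 136 mm from the other, the same.
- template_grip (a point): long template: aluminium plate 200 x 80 x 5 mm, 0.24 to 0.38 kg, hung on the left or right stud. Grip rib on its face 16 mm thick (along x), 60 mm long (along y), top 45 mm above the plate's underside. This point is inside the rib, 28 mm above the underside. Axes: x along the plate to its keyhole end (uphill as hung), y across, z square out of its face. Plate spans x = -105 (plain end) to +95 mm.
- template_wide (a point): centre of the wide end (28 mm across) of the long template's keyhole, on the plate's underside, 48 mm from the rib along x; axes as template_grip. From it a slot 12 mm wide runs on to x = +82 mm from the rib. As hung the stud is at the slot's far end, so the plate must go about 30 mm up the slope, along its own +x, before it lifts off square to the slope.
- corner_a (a point): keyhole-end corner of the long template, +y side, on its underside
- corner_b (a point): keyhole-end corner, -y side, on its underside
- corner_c (a point): plain-end corner, +y side, on its underside
- corner_d (a point): plain-end corner, -y side, on its underside
- short_grip (a point): the short template, on the other stud: the same plate, keyhole and rib but only 137 mm long (x = -42 to +95 mm). This point is inside its rib, 28 mm above its underside; axes as template_grip. Stays hanging.
- mat: black cutting mat, fixed, 320 (x) x 440 (y) x 3 mm, origin at the centre of its underside. Its far strip, about 80 mm wide along the +x edge, is bare except for the tape roll at its +y end; around x = +115 mm, y = -30 mm there is nothing.
- card: white card 250 (x) x 130 (y) x 1.5 mm stuck on the mat, origin at the centre of its underside; its top is 4.5 mm above the table.
- weight_grip (a point): steel weight: round foot 50 mm across and 30 mm high, with an upright round handle 24 mm across on it, 75 mm high in all, 0.4 to 0.75 kg. This point is on its axis in the handle, 55 mm above the underside. Starts standing on the card.
- ruler: steel ruler, flat bar 200 x 28 x 6 mm, lying along the mat's right edge
- pot: white pot 64 mm across and 95 mm high with pencils standing in it up to 172 mm; stands at the left of the card, on the mat's left strip (origin: centre of its foot)
- tape: roll of brown tape lying flat, 90 mm across, 30 mm high, on the mat's far left corner (origin: centre of its underside)
- glue: glue bottle 60 mm across, 190 mm high, standing beyond the rack and mat
- scissors: scissors lying flat, about 170 mm long

How it is judged:
By the outcome, as a careful person would: the job done as asked, in the order asked, and still so for the second after the job is handed in, with the robot touching nothing.
It also fails if it takes over 72 s, if anything falls off the work surface, if the arm or the gripper's body presses on something with over 40 N, if the wrist force passes 120 N, or if a joint passes its speed limit or range.

## Working session

There is one attempt and no reset: what is moved stays moved. The work goes in short steps, Python scripts to look and compute and a tool call to move; the robot and the scene stay as the last step left them, time stands still between calls to the robot, and variables do not carry over. Pictures are saved under pics/ and viewed, at most 10 in all, crops included, and the job is handed in when it is done.

Besides the shell and the picture viewer there is one more tool, called by a JSON object that holds its "fn" and its "kwargs". arm_command: Moves the arm, as the interface text tells. Its arguments: {"type":"object","properties":{"moves":{"type":"array","items":{"type":"number"}}},"required":["moves"]}

```bash
mkdir -p pics; cat > h.py <<'E'
import numpy as np, cv2
from plant import manip, eyes, ticket
from scipy.spatial.transform import Rotation as R
def cal(n):
    c=eyes.get_calibration(n); f=200/np.tan(np.radians(c["vertical_fov"])/2)
    K=np.array([[f,0,c["cx"]],[0,f,c["cy"]],[0,0,1]]); 
    return K,np.array(c["dist_coeffs"],float),R.from_rotvec(np.ravel(c["rvec"])).as_matrix(),np.ravel(c["tvec"])
def cloud(n,d):
    K,D,Rm,t=cal(n); v,u=np.mgrid[0:400,0:640]
    p=cv2.undistortPoints(np.stack([u,v],-1).reshape(-1,1,2).astype(float),K,D).reshape(400,640,2)
    P=np.dstack([p*d[...,None],d])
    W=(P-t)@Rm; W[d==0]=np.nan
    return W
def proj(n,X):
    K,D,Rm,t=cal(n); return cv2.projectPoints(np.array(X,float).reshape(-1,1,3),cv2.Rodrigues(Rm)[0],t,K,D)[0].reshape(-1,2)
def ray(n,px):
    K,D,Rm,t=cal(n); p=cv2.undistortPoints(np.array(px,float).reshape(-1,1,2),K,D).reshape(-1,2)
    return -Rm.T@t, np.c_[p,np.ones(len(p))]@Rm
def atz(n,px,z):
    o,d=ray(n,px); return o+d*((z-o[2])/d[:,2:3])
def snap(n,name):
    im,d=eyes.capture(n); cv2.imwrite(f"pics/{name}.png",im[...,::-1]); np.save(f"pics/{name}.npy",np.array(d)); return im,d,cloud(n,d)
E
python3 - <<'E'
from h import *
for n in("scene","top"):
    im,d,W=snap(n,n+"0"); K,D,Rm,t=cal(n); print(n,K[0,0],D,-Rm.T@t,Rm[2]); np.save(f"pics/{n}W.npy",W)
print(manip.sense(),manip.grip_point_offset)
E
```

```text
scene 518.8866578412817 [-0.12458873  0.          0.          0.          0.        ] [ 1.31808132 -0.41035595  1.18217049] [-0.53627625  0.28578633 -0.79418761]
top 434.8145338792803 [-0.06076187  0.          0.          0.          0.        ] [ 0.38502225 -0.01984282  1.29489931] [ 0.16368311 -0.00473039 -0.98650163]
{'time_s': 0.1, 'joint_positions': array([ 1.10420252,  0.38375871,  0.04381129,  1.59944601, -0.01788908,
        1.16123531, -0.04987253]), 'qd': array([-3.14272943e-04, -3.89430273e-03, -6.54681491e-05, -4.14026116e-03,
        3.05740900e-04,  1.57642149e-03,  2.12127213e-03]), 'joint_torque': array([ 2.77297586e-03, -4.34724855e+01,  1.02915544e+00, -2.50453430e+01,
        1.08562192e-02,  5.47066345e-03,  6.23770390e-06]), 'eef_pos': array([ 0.23401048, -0.60547033,  0.2299954 ]), 'tool_rot': array([ 9.83033915e-01,  1.83419777e-01, -2.88430640e-04, -1.19335699e-03]), 'wrist_force': array([0.11860758, 0.10038313, 0.33702813]), 'ft_torque': array([ 0.02357666, -0.05319315, -0.00976789]), 'grasp_force': 0.0, 'finger_gap': 1.000830493521893} 0.0187
```

View pics/scene0.png

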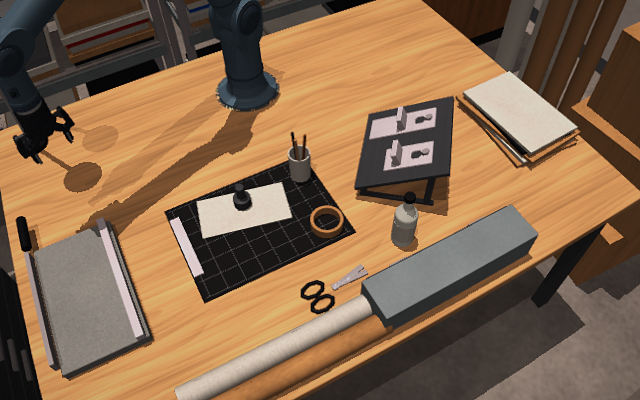

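View pics/top0.png

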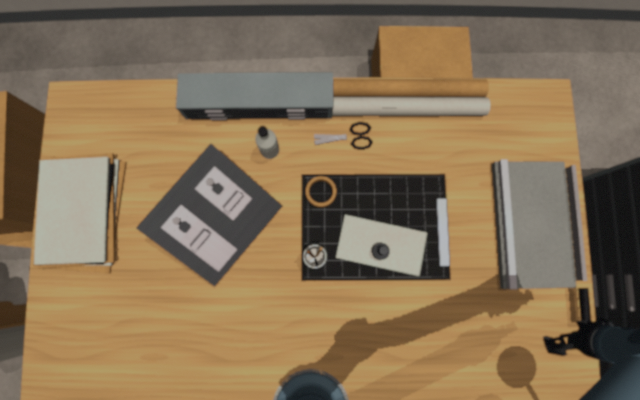

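The scene view shows the long template as the upper plate on the rack, px (368–437, 105–137), with its keyhole at (422,118). The short one is at (384–435, 142–170), the weight at (242,197) and the card at (197–292, 185–237). In the top view the long plate spans (161–237, 205–272) with its keyhole at (182,226), and the weight is at (381,251). Next I measure these.

```bash
cat > m.py <<'E'
from h import *
def quad(n,im,box,thr):
    x0,y0,x1,y1=box; s=im[y0:y1,x0:x1].astype(int); m=((s.min(2)>thr)).astype(np.uint8)
    k,l,st,c=cv2.connectedComponentsWithStats(m); i=1+st[1:,4].argmax()
    cn=max(cv2.findContours((l==i).astype(np.uint8),cv2.RETR_EXTERNAL,cv2.CHAIN_APPROX_NONE)[0],key=len)
    return cn.reshape(-1,2)+[x0,y0], cv2.boxPoints(cv2.minAreaRect(cn))+[x0,y0], st[i,4]
E
python3 - <<'E'
from m import *
ims={n:cv2.imread(f"pics/{n}0.png")[...,::-1] for n in("scene","top")}
Ws={n:np.load(f"pics/{n}W.npy") for n in ims}
np.set_printoptions(precision=4,suppress=True)
# rack plane: dark pixels
for n,poly in(("scene",[[372,130],[385,108],[452,103],[448,182],[360,186]]),("top",[[212,150],[277,206],[215,279],[142,226]])):
    m=np.zeros((400,640),np.uint8); cv2.fillPoly(m,[np.array(poly)],1)
    P=Ws[n][(m>0)&(ims[n].max(2)<90)]; P=P[~np.isnan(P).any(1)]
    for _ in range(3):
        c=np.median(P,0) if _==0 else P.mean(0); nrm=np.linalg.svd(P-c,full_matrices=False)[2][2]; nrm*=np.sign(nrm[2]); r=(P-c)@nrm; P=P[abs(r)<max(.003,1.5*np.median(abs(r)))]
    up=-nrm[:2]; print(n,len(P),"c",c,"n",nrm,"tilt",np.degrees(np.arccos(nrm[2])),"uphill az",np.degrees(np.arctan2(up[1],up[0])), np.std(r))
for n,b in(("scene",(190,180,295,240)),("top",(330,210,432,280))):
    cn,q,a=quad(n,ims[n],b,120); print(n,"card",a,q.tolist(),"\n",atz(n,q,.0045))
s=cv2.resize(ims["scene"][95:195,350:460],None,fx=4,fy=4,interpolation=cv2.INTER_CUBIC)
t=cv2.resize(ims["top"][140:290,130:290],None,fx=2.2,fy=2.2,interpolation=cv2.INTER_CUBIC)
w=cv2.resize(ims["scene"][180:240,190:300],None,fx=3,fy=3,interpolation=cv2.INTER_CUBIC)
w2=cv2.resize(ims["top"][205:285,330:435],None,fx=3,fy=3,interpolation=cv2.INTER_CUBIC)
C=np.zeros((600,800,3),np.uint8);C[:400,:440]=s;C[:330,445:445+352]=t;C[410:590,:330]=w;C[340:580,445:760]=w2
cv2.imwrite("pics/crop.png",C[...,::-1])
E
```

```text
scene 2650 c [0.5764 0.2567 0.1131] n [-0.2681 -0.3312  0.9047] tilt 25.22330002150825 uphill az 51.011071304688684 0.0014156991855447767
top 3322 c [0.5461 0.2618 0.1085] n [-0.277  -0.3355  0.9004] tilt 25.79176678452448 uphill az 50.4551031748715 0.0013925337750388066
scene card 3028 [[193.921311378479, 201.66556930541992], [283.1573715209961, 180.66885566711426], [291.72130584716797, 217.06557846069336], [202.48524475097656, 238.06229400634766]] 
 [[ 0.37   -0.3255  0.0045]
 [ 0.4263 -0.069   0.0045]
 [ 0.5538 -0.105   0.0045]
 [ 0.4978 -0.3478  0.0045]]
top card 3449 [[335.21176528930664, 257.0470542907715], [344.7411766052246, 214.1647071838379], [427.9646911621094, 232.6588249206543], [418.43528747558594, 275.5411682128906]] 
 [[ 0.4243 -0.0769  0.0045]
 [ 0.5515 -0.1069  0.0045]
 [ 0.4945 -0.3549  0.0045]
 [ 0.3684 -0.3212  0.0045]]
```

View pics/crop.png

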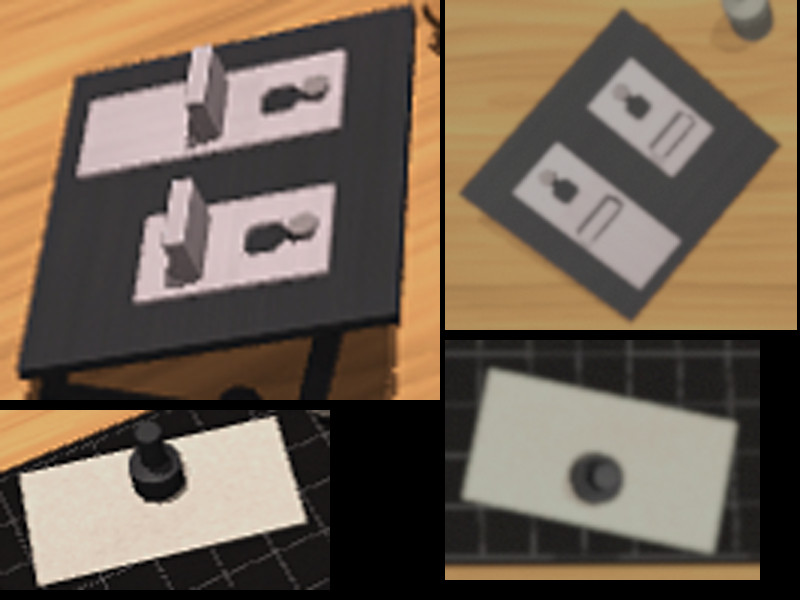

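The crop confirms the long plate's four corners in both views and that its keyhole end faces uphill. The weight's handle top is near scene px (239,187) and top px (382,250). I'll triangulate these.

```bash
cat >> h.py <<'E'
def tri(a,b):
    (o1,d1),(o2,d2)=ray("scene",a),ray("top",b); out=[]
    for u,v in zip(d1,d2):
        A=np.stack([u,-v],1); s=np.linalg.lstsq(A,o2-o1,rcond=None)[0]; p,q=o1+u*s[0],o2+v*s[1]; out.append(np.r_[(p+q)/2,np.linalg.norm(p-q)])
    return np.array(out)
E
python3 - <<'E'
from h import *
np.set_printoptions(precision=4,suppress=True)
S=lambda a:(np.array(a)+.5)/4-.5+[350,95]
T=lambda a:(np.array(a)-[445,0]+.5)/2.2-.5+[130,140]
# order a(+y kh) b(-y kh) c(+y plain) d ; +y of template = left looking uphill
s=S([[345,50],[341,127],[92,98],[77,180]]); t=T([[513,195],[556,142],[641,290],[681,241]])
P=tri(s,t); print(P)
L=lambda i,j:np.linalg.norm(P[i,:3]-P[j,:3])
print("len",L(0,2),L(1,3),"wid",L(0,1),L(2,3))
x=(P[0]+P[1]-P[2]-P[3])[:3]; print("az",np.degrees(np.arctan2(x[1],x[0])),"tilt",np.degrees(np.arcsin(x[2]/np.linalg.norm(x))))
W=tri([[239.3,187]],[[382.3,249.7]]); print("weight top",W)
for n in("scene","top"):
    C=np.load(f"pics/{n}W.npy"); k=~np.isnan(C).any(2)&(np.hypot(C[...,0]-W[0,0],C[...,1]-W[0,1])<.045)
    Q=C[k]; h=Q[Q[:,2]>.05]; print(n,"weight",h.mean(0),h[:,2].max(),len(h), np.median(Q[Q[:,2]<.02],0))
    # rib: above plate plane
    c=P[:,:3].mean(0); nn=np.cross(x,P[0,:3]-P[1,:3]); nn/=np.linalg.norm(nn); nn*=np.sign(nn[2])
    m=~np.isnan(C).any(2)&(np.linalg.norm(C-c,axis=2)<.07); Q=C[m]; hh=(Q-c)@nn; r=Q[hh>.02]; ux=x/np.linalg.norm(x); uy=np.cross(nn,ux)
    print("rib",r.mean(0),len(r),"h max",hh.max(),"along",(r-c)@ux.mean() if 0 else np.percentile((r-c)@ux,[5,50,95]),np.percentile((r-c)@uy,[5,50,95]),"plate h",np.median(hh[abs(hh)<.012]))
print("center top",c,"n",nn)
E
```

```text
[[0.4988 0.3981 0.1402 0.0047]
 [0.5632 0.3466 0.1432 0.0038]
 [0.3847 0.2563 0.0608 0.007 ]
 [0.4468 0.2063 0.0534 0.004 ]]
len 0.19853239005102832 0.20323575405770608 wid 0.08256598110461506 0.08001445698561277
az 50.74121778788155 tilt 24.919754116921165
weight top [[ 0.4419 -0.2047  0.0768  0.0017]]
scene weight [ 0.4484 -0.206   0.0725] 0.08480023499591342 105 [ 0.458  -0.2152  0.0055]
rib [0.4768 0.291  0.1372] 144 h max 0.04728430318903135 along [0.     0.0117 0.0166] [-0.0351 -0.0114  0.0197] plate h 0.002256031388260222
top weight [ 0.4401 -0.206   0.0773] 0.08414124362626219 71 [ 0.4437 -0.1973  0.0055]
rib [0.4679 0.29   0.1405] 185 h max 0.05260236059895282 along [-0.0027  0.0064  0.0123] [-0.0318 -0.0045  0.0237] plate h 0.003952639955771087
center top [0.4734 0.3018 0.0994] n [-0.2881 -0.3085  0.9065]
```

```bash
cat >> h.py <<'E'
def plan(target,az_y=None):
    """shift in current tool axes (from measured) and turn deg for target tcp & tool-y azimuth"""
    s=manip.sense(); Q=R.from_quat(s["tool_rot"]).as_matrix(); d=Q.T@(np.array(target)-s["eef_pos"])
    cur=np.degrees(np.arctan2(Q[1,1],Q[0,1])); 
    print("t",s["time_s"],"tcp",s["eef_pos"].round(4),"yaz",round(cur,1),"shift",d.round(4),"turn",None if az_y is None else -((az_y-cur+180)%360-180),"F",s["wrist_force"].round(1),"gap",round(s["finger_gap"],3),s["grasp_force"],"j7",s["joint_positions"][6].round(2))
E
python3 - <<'E'
from h import *
print(atz("top",[[303,175],[444,175],[449.5,279],[302.5,279],[321,191]],.003).round(3))
print(atz("scene",[[166,212],[311,163],[354,231],[207,300],[327,221]],.003).round(3))
plan([.4415,-.2055,.18],-12.8)
E
```

```text
[[ 0.672  0.018  0.003]
 [ 0.671 -0.413  0.003]
 [ 0.357 -0.413  0.003]
 [ 0.361  0.02   0.003]
 [ 0.623 -0.036  0.003]]
[[ 0.364 -0.408  0.003]
 [ 0.405  0.034  0.003]
 [ 0.676  0.022  0.003]
 [ 0.675 -0.404  0.003]
 [ 0.612 -0.026  0.003]]
t 0.1 tcp [ 0.234  -0.6055  0.23  ] yaz -68.9 shift [ 0.3378 -0.2981  0.0507] turn -56.06196123346729 F [0.1 0.1 0.3] gap 1.001 0.0 j7 -0.05
```

{"fn": "arm_command", "kwargs": {"moves": [0.045,-0.035,0,-8,0,0.09,-0.075,0,-16,0,0.135,-0.115,0,-24,0,0.18,-0.155,0,-32,0,0.22,-0.195,0,-40,0,0.26,-0.23,0,-48,0,0.3,-0.265,0.02,-56,0,0.338,-0.298,0.05,-56,0]}}

```text
time_s: 1.1
eef_pos: [0.4436, -0.2052, 0.1817]
tool_rot: [0.782, 0.624, 0.001, 0.001]
wrist_force: [0.9, -1.3, -0.8]
finger_gap: 1.001
grasp_force: 0.0
```

```bash
python3 - <<'E'
from h import *
plan([.4415,-.2055,.041],-12.8)
E
```

```text
t 1.1 tcp [ 0.4436 -0.2052  0.1817] yaz -12.8 shift [-0.0007 -0.0024  0.1407] turn -0.014423379262154867 F [ 0.9 -1.3 -0.8] gap 1.001 0.0 j7 0.07
```

{"fn": "arm_command", "kwargs": {"moves": [0,0,0.035,0,0,0,0,0.07,0,0,0,0,0.105,0,0,0,0,0.13,0,0,0,0,0.139,0,0,0,0,0.139,0,140,0,0,0.139,0,200,0,0,0.139,0,255]}}

```text
time_s: 2.1
eef_pos: [0.4432, -0.207, 0.0434]
tool_rot: [0.782, 0.623, 0.0, 0.001]
wrist_force: [0.5, -0.0, 0.7]
finger_gap: 0.379
grasp_force: 0.0
```

{"fn": "arm_command", "kwargs": {"moves": [0,0,0,0,255,0,0,0,0,255,0,0,0,0,255,0,0,0,0,255,0,0,-0.01,0,255,0,0,-0.02,0,255,0,0,-0.03,0,255,0,0,-0.04,0,255]}}

```text
time_s: 3.1
eef_pos: [0.442, -0.2064, 0.0829]
tool_rot: [0.782, 0.623, -0.0, -0.0]
wrist_force: [-0.8, -0.3, -4.5]
finger_gap: 0.265
grasp_force: 59.3
```

```bash
python3 - <<'E'
from h import *
snap("scene","s1"); s=manip.sense()
plan([.631,-.228,.081],None)
E
```

```text
t 3.15 tcp [ 0.4431 -0.2069  0.0842] yaz -12.9 shift [0.0213 0.1878 0.0037] turn None F [ 1.  -0.5 -3.8] gap 0.267 59.441371668981446 j7 0.0
```

View pics/s1.png

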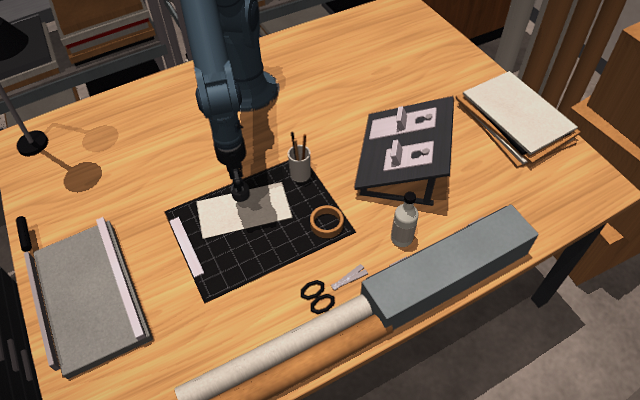

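{"fn": "arm_command", "kwargs": {"moves": [0.004,0.035,0,0,255,0.008,0.075,0,0,255,0.012,0.115,0,0,255,0.017,0.155,0,0,255,0.021,0.185,0,0,255,0.021,0.188,0,0,255,0.021,0.188,0.015,0,255,0.021,0.188,0.025,0,255]}}

```text
time_s: 4.15
eef_pos: [0.6273, -0.2279, 0.055]
tool_rot: [0.782, 0.623, -0.002, -0.002]
wrist_force: [-0.6, -0.7, -5.9]
finger_gap: 0.273
grasp_force: 60.0
```

{"fn": "arm_command", "kwargs": {"moves": [0,0,0.008,0,255,0,0,0.013,0,255,0,0,0.016,0,255,0,0,0.017,0,255,0,0,0.017,0,255,0,0,0.017,0,160,0,0,0.017,0,80,0,0,0.017,0,0]}}

```text
time_s: 5.15
eef_pos: [0.6311, -0.228, 0.0407]
tool_rot: [0.782, 0.623, 0.001, 0.001]
wrist_force: [0.4, 0.4, -0.6]
finger_gap: 0.784
grasp_force: 0.0
```

{"fn": "arm_command", "kwargs": {"moves": [0,0,0,0,0,0,0,0,0,0,0,0,-0.03,0,0,0,0,-0.08,0,0,0,0,-0.13,0,0,0,0,-0.19,0,0,0,0,-0.24,0,0,0,0,-0.24,0,0]}}

```text
time_s: 6.15
eef_pos: [0.6337, -0.2285, 0.2874]
tool_rot: [0.782, 0.623, 0.004, 0.005]
wrist_force: [0.9, -0.3, 0.3]
finger_gap: 1.0
grasp_force: 0.0
```

```bash
python3 - <<'E'
from h import *
plan([.4725,.2944,.22],-39.4)
im,d,W=snap("scene","s2")
k=~np.isnan(W).any(2)&(np.hypot(W[...,0]-.631,W[...,1]+.228)<.03)&(W[...,2]>.05)&(W[...,2]<.12); print(W[k].mean(0),W[k][:,2].max(),k.sum())
E
```

```text
t 6.15 tcp [ 0.6337 -0.2285  0.2874] yaz -12.9 shift [ 0.4739 -0.2745  0.0635] turn 26.5297967672644 F [ 0.9 -0.3  0.3] gap 1.0 0.0 j7 -0.04
[ 0.63589256 -0.22728648  0.07075371] 0.0840432973941526 117
```

{"fn": "arm_command", "kwargs": {"moves": [0.052,-0.03,0,4,0,0.105,-0.06,0,8,0,0.158,-0.09,0,12,0,0.21,-0.12,0,16,0,0.263,-0.15,0,20,0,0.315,-0.18,0,24,0,0.37,-0.21,0,26.5,0,0.42,-0.243,0,26.5,0]}}

```text
time_s: 7.2
eef_pos: [0.485, 0.237, 0.2784]
tool_rot: [0.904, 0.428, -0.001, -0.0]
wrist_force: [1.2, -0.3, 0.3]
finger_gap: 1.004
grasp_force: 0.0
```

{"fn": "arm_command", "kwargs": {"moves": [0.025,-0.035,0,0,0,0.045,-0.048,0.02,0,0,0.062,-0.052,0.06,0,0,0.062,-0.052,0.06,0,0,0.062,-0.052,0.06,0,0,0.062,-0.052,0.06,0,0,0.062,-0.052,0.06,0,0,0.062,-0.052,0.06,0,0]}}

```text
time_s: 8.2
eef_pos: [0.4864, 0.3165, 0.2212]
tool_rot: [0.904, 0.427, 0.001, 0.0]
wrist_force: [0.4, -0.3, -0.1]
finger_gap: 1.0
grasp_force: 0.0
```

```bash
python3 - <<'E'
from h import *
plan([.4725,.2944,.10],-39.4)
im,d,W=snap("scene","s3"); im2,d,W=snap("top","t3")
C=np.zeros((500,800,3),np.uint8)
C[:400,:440]=cv2.resize(im[70:170,350:460],None,fx=4,fy=4,interpolation=cv2.INTER_CUBIC)
C[:330,445:797]=cv2.resize(im2[140:290,130:290],None,fx=2.2,fy=2.2,interpolation=cv2.INTER_CUBIC)
cv2.imwrite("pics/c3.png",C[...,::-1])
E
```

```text
t 8.2 tcp [0.4864 0.3165 0.2212] yaz -39.4 shift [-0.026   0.0032  0.1212] turn -0.003743830974173079 F [ 0.4 -0.3 -0.1] gap 1.0 0.0 j7 -1.5
```

View pics/c3.png

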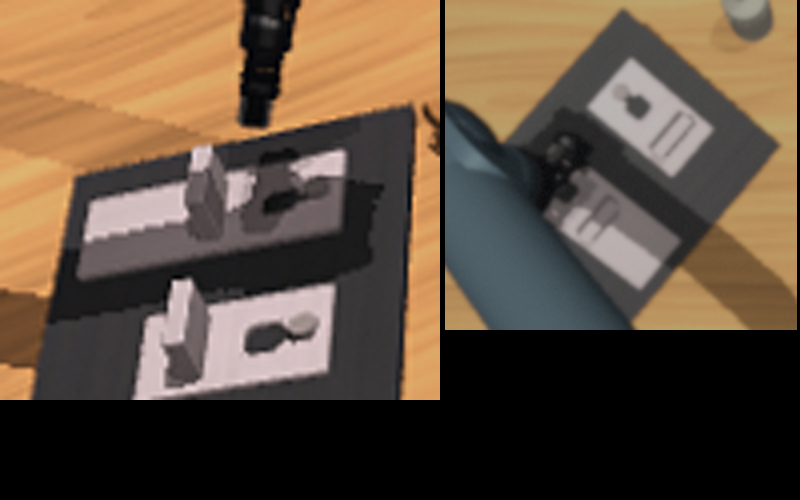

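The gripper is 28 mm uphill of the rib because I mixed up the axes. In the scene crop its tips are at (255,125) and the rib is at (205,190), and both plates still hang undisturbed. I'll shift back, descend and half close.

{"fn": "arm_command", "kwargs": {"moves": [-0.028,0.003,0,0,0,-0.028,0.003,0.02,0,0,-0.028,0.003,0.06,0,0,-0.028,0.003,0.095,0,0,-0.028,0.003,0.112,0,0,-0.028,0.003,0.118,0,30,-0.028,0.003,0.118,0,55,-0.028,0.003,0.118,0,60]}}

```text
time_s: 9.3
eef_pos: [0.4715, 0.2939, 0.1037]
tool_rot: [0.904, 0.428, 0.001, -0.0]
wrist_force: [-0.1, -0.5, -0.3]
finger_gap: 0.762
grasp_force: 0.0
```

```bash
python3 - <<'E'
from h import *
plan([.4713,.2929,.103],-39.4)
im,d,W=snap("scene","s4")
C=cv2.resize(im[80:180,350:460],None,fx=5,fy=5,interpolation=cv2.INTER_CUBIC)
cv2.imwrite("pics/c4.png",C[...,::-1])
E
```

```text
t 9.3 tcp [0.4715 0.2939 0.1037] yaz -39.4 shift [-0.0009  0.0005  0.0007] turn 0.02956885605439652 F [-0.1 -0.5 -0.3] gap 0.762 0.0 j7 -1.55
```

View pics/c4.png

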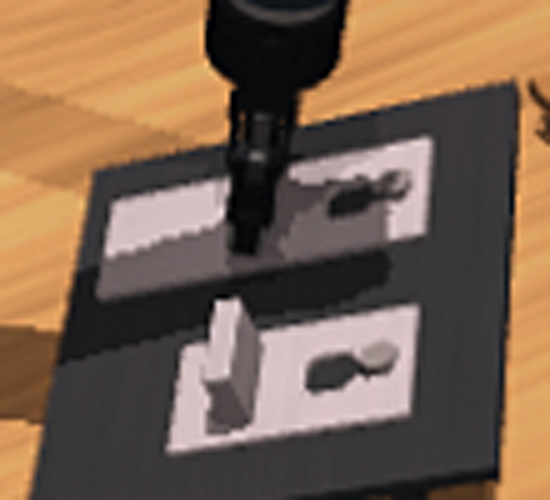

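The near finger at crop px (245,245) hides the rib's end face, which fits the expected rib position of x≈250. There is no contact force at 65 mm opening, so I'll close.

{"fn": "arm_command", "kwargs": {"moves": [0,0,0,0,70,0,0,0,0,75,0,0,0,0,80,0,0,0,0,90,0,0,0,0,150,0,0,0,0,255,0,0,0,0,255,0,0,0,0,255]}}

```text
time_s: 10.35
eef_pos: [0.4705, 0.2937, 0.1032]
tool_rot: [0.904, 0.428, 0.0, -0.0]
wrist_force: [-2.5, -0.1, 5.3]
finger_gap: 0.693
grasp_force: 64.2
```

```bash
python3 - <<'E'
from h import *
plan([.4713,.2929,.103],-39.4); print(manip.sense()["ft_torque"])
E
```

```text
t 10.35 tcp [0.4705 0.2937 0.1032] yaz -39.4 shift [-0.0001  0.0011  0.0002] turn 0.04139794493602267 F [-2.5 -0.1  5.3] gap 0.693 64.2344856262207 j7 -1.55
[-0.01712218  0.39158834 -0.12829214]
```

{"fn": "arm_command", "kwargs": {"moves": [0,0,-0.001,0,255,0.004,0,-0.003,0,255,0.008,0,-0.005,0,255,0.013,0,-0.0073,0,255,0.018,0,-0.0097,0,255,0.0225,0,-0.012,0,255,0.0265,0,-0.014,0,255,0.0265,0,-0.014,0,255]}}

```text
time_s: 11.35
eef_pos: [0.4877, 0.3144, 0.1166]
tool_rot: [0.904, 0.428, 0.001, -0.0]
wrist_force: [0.7, -0.0, -4.0]
finger_gap: 0.691
grasp_force: 65.0
```

```bash
python3 - <<'E'
from h import *
plan([.488,.3148,.117],-39.4); print(manip.sense()["ft_torque"])
im,d,W=snap("scene","s5")
C=cv2.resize(im[80:180,350:460],None,fx=5,fy=5,interpolation=cv2.INTER_CUBIC)
cv2.imwrite("pics/c5.png",C[...,::-1])
E
```

```text
t 11.35 tcp [0.4877 0.3144 0.1166] yaz -39.3 shift [ 0.0005 -0.     -0.0004] turn 0.05374567585687373 F [ 0.7 -0.  -4. ] gap 0.691 64.962158203125 j7 -1.56
[-0.01355114  0.00935766 -0.0285066 ]
```

View pics/c5.png

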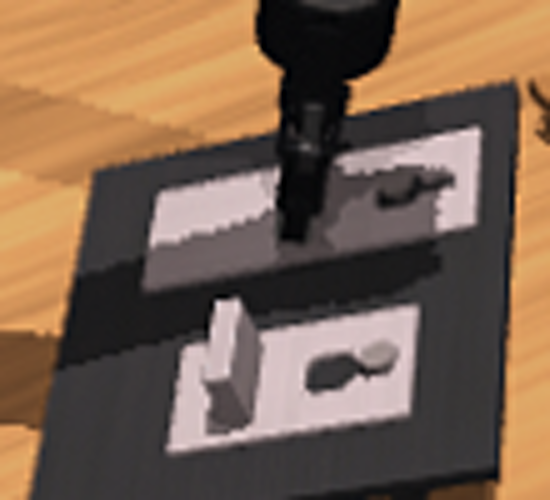

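The plate has moved about 48 crop px uphill, and the stud head now shows in the wide end at (400,190). The force is just the plate's weight, so I'll lift square to the slope.

{"fn": "arm_command", "kwargs": {"moves": [-0.001,0,-0.002,0,255,-0.002,0,-0.004,0,255,-0.003,0,-0.006,0,255,-0.004,0,-0.008,0,255,-0.0048,0,-0.01,0,255,-0.0058,0,-0.012,0,255,-0.0068,0,-0.014,0,255,-0.0077,0,-0.016,0,255]}}

```text
time_s: 12.4
eef_pos: [0.4823, 0.3075, 0.1324]
tool_rot: [0.904, 0.428, 0.0, 0.0]
wrist_force: [0.2, 1.0, -2.8]
finger_gap: 0.692
grasp_force: 65.0
```

{"fn": "arm_command", "kwargs": {"moves": [-0.002,0,-0.004,0,255,-0.004,0,-0.008,0,255,-0.006,0,-0.012,0,255,-0.008,0,-0.017,0,255,-0.01,0,-0.025,0,255,-0.01,0,-0.045,0,255,-0.01,0,-0.075,0,255,-0.01,0,-0.105,0,255]}}

```text
time_s: 13.4
eef_pos: [0.4762, 0.3003, 0.2396]
tool_rot: [0.904, 0.428, 0.001, -0.0]
wrist_force: [0.6, -0.1, -2.7]
finger_gap: 0.694
grasp_force: 65.3
```

```bash
python3 - <<'E'
from h import *
plan([.462,-.209,.30],-12.8)
im,d,W=snap("scene","s6"); cv2.imwrite("pics/c6.png",cv2.resize(im[20:200,300:500],None,fx=3,fy=3,interpolation=cv2.INTER_CUBIC)[...,::-1])
E
```

```text
t 13.4 tcp [0.4762 0.3003 0.2396] yaz -39.3 shift [-0.4027  0.3119 -0.0609] turn -26.546795453214315 F [ 0.6 -0.1 -2.7] gap 0.694 65.26063442230225 j7 -1.46
```

View pics/c6.png

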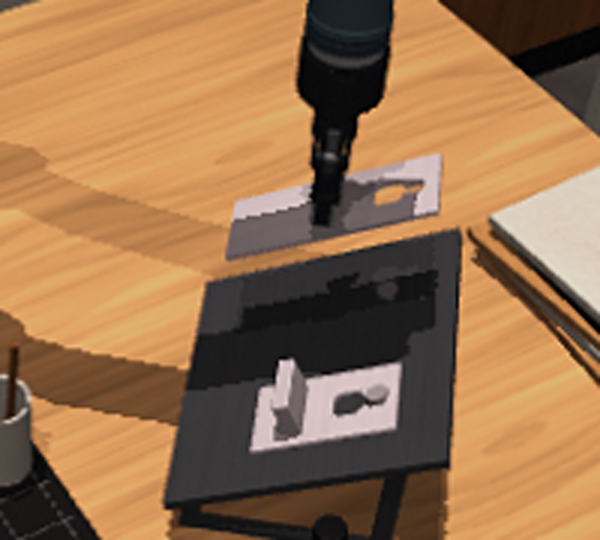

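The template is off the stud and hanging in the grip at crop px (225–440, 155–260), still tilted. The short plate is undisturbed at (250–400, 365–450). I'll carry the template to the card.

{"fn": "arm_command", "kwargs": {"moves": [-0.02,0.015,-0.03,0,255,-0.06,0.045,-0.061,-4,255,-0.105,0.08,-0.061,-8,255,-0.15,0.115,-0.061,-12,255,-0.195,0.15,-0.061,-16,255,-0.24,0.186,-0.061,-20,255,-0.285,0.221,-0.061,-24,255,-0.33,0.256,-0.061,-26.5,255]}}

```text
time_s: 14.45
eef_pos: [0.4646, -0.119, 0.2991]
tool_rot: [0.781, 0.624, 0.001, 0.001]
wrist_force: [1.4, 0.6, -3.5]
finger_gap: 0.693
grasp_force: 66.1
```

```bash
cat > pl.py <<'E'
from m import *
np.set_printoptions(precision=4,suppress=True)
def plate(im,W):
    s=manip.sense(); g=s["eef_pos"]+[0,0,.01]
    k=~np.isnan(W).any(2)&(np.linalg.norm(W-g,axis=2)<.135)&(W[...,2]>g[2]-.085)&((im.max(2).astype(int)-im.min(2))<45)&(im.max(2)>70)
    P=W[k]; Q=R.from_quat(s["tool_rot"]).as_matrix(); L=(P-s["eef_pos"])@Q  # tool axes
    for _ in range(4):
        A=np.c_[L,np.ones(len(L))]; c=L.mean(0); n=np.linalg.svd(L-c,full_matrices=False)[2][2]; n*=np.sign(n[2]); r=(L-c)@n; L=L[abs(r)<max(.002,2*np.median(abs(r)))]
    print(len(L),"tilt about y",np.degrees(np.arctan2(n[0],n[2])),"about x",np.degrees(np.arctan2(n[1],n[2])),"x range",np.percentile(L[:,0],[1,99]),"y",np.percentile(L[:,1],[1,99]),"z at x=0 (below tcp +)",c[2]+(c[0]*n[0]+c[1]*n[1])/n[2])
    return L
E
python3 - <<'E'
from pl import *
plan([.462,-.2086,.30],-12.8)
for n in("scene","top"):
    im,d,W=snap(n,n[0]+"7"); plate(im,W)
E
```

```text
t 14.45 tcp [ 0.4646 -0.119   0.2991] yaz -12.7 shift [-0.0879  0.0172 -0.0009] turn 0.07825923541500401 F [ 1.4  0.6 -3.5] gap 0.693 66.12255334854126 j7 -0.06
1120 tilt about y 26.027247233488712 about x 0.51068620117571 x range [-0.0674  0.1082] y [-0.0387  0.0411] z at x=0 (below tcp +) 0.008553434692728392
788 tilt about y 25.243088114330696 about x -0.04565528126132469 x range [0.0144 0.0936] y [-0.0397  0.0389] z at x=0 (below tcp +) -0.0005927620947038977
```

{"fn": "arm_command", "kwargs": {"moves": [-0.045,0.007,0,0,255,-0.09,0.014,0,0,255,-0.111,0.017,0.03,0,255,-0.111,0.017,0.08,0,255,-0.111,0.017,0.13,0,255,-0.111,0.017,0.17,0,255,-0.111,0.017,0.2,0,255,-0.111,0.017,0.2,0,255]}}

```text
time_s: 15.55
eef_pos: [0.4544, -0.2281, 0.0961]
tool_rot: [0.782, 0.624, -0.001, -0.003]
wrist_force: [-0.9, 0.0, -2.4]
finger_gap: 0.689
grasp_force: 66.0
```

{"fn": "arm_command", "kwargs": {"moves": [0,0,0.01,0,255,0,0,0.015,0,255,0,0,0.02,0,255,0,0,0.025,0,255,0,0,0.025,0,255,0,0,0.025,0,255,0,0,0.025,0,255,0,0,0.025,0,255]}}

```text
time_s: 16.55
eef_pos: [0.4566, -0.2297, 0.0735]
tool_rot: [0.782, 0.623, 0.0, 0.0]
wrist_force: [0.4, -0.2, -2.9]
finger_gap: 0.693
grasp_force: 66.2
```

```bash
python3 - <<'E'
from pl import *
plan([.462,-.2086,.051],-12.8)
for n in("scene","top"):
    im,d,W=snap(n,n[0]+"8"); plate(im,W)
im=cv2.imread("pics/s8.png"); cv2.imwrite("pics/c8.png",cv2.resize(im[130:260,160:330],None,fx=4,fy=4,interpolation=cv2.INTER_CUBIC))
E
```

```text
t 16.55 tcp [ 0.4566 -0.2297  0.0735] yaz -12.9 shift [0.0218 0.0005 0.0225] turn -0.06896164886393308 F [ 0.4 -0.2 -2.9] gap 0.693 66.2149715423584 j7 0.09
1997 tilt about y 6.213403232467182 about x -56.50247273016188 x range [-0.1018  0.0991] y [-0.0359  0.0659] z at x=0 (below tcp +) 0.009505799059268918
1100 tilt about y -88.66757729150582 about x 88.46344557884584 x range [-0.0254  0.1037] y [-0.0952  0.0589] z at x=0 (below tcp +) -2.5923150841747007
```

View pics/c8.png

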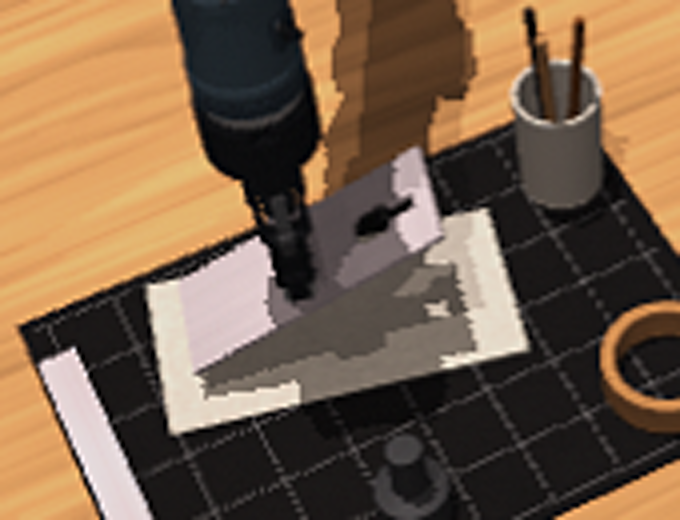

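The template is tilted over the card with its plain end low, at crop px (180–197, 285–372), inside the card outline (148–528). The weight is standing at (410,490). I'll lower until contact.

{"fn": "arm_command", "kwargs": {"moves": [0,0,0.004,0,255,0,0,0.008,0,255,0,0,0.011,0,255,0,0,0.014,0,255,0,0,0.016,0,255,0,0,0.018,0,255,0,0,0.019,0,255,0,0,0.02,0,255]}}

```text
time_s: 17.65
eef_pos: [0.4566, -0.2297, 0.0533]
tool_rot: [0.782, 0.623, 0.0, 0.0]
wrist_force: [-0.7, -0.3, -4.3]
finger_gap: 0.696
grasp_force: 66.2
```

```bash
python3 - <<'E'
from h import *
plan([.462,-.2086,.051],-12.8);print(manip.sense()["ft_torque"].round(2))
im,d,W=snap("scene","s9")
E
```

```text
t 17.65 tcp [ 0.4566 -0.2297  0.0533] yaz -12.9 shift [0.0218 0.0006 0.0023] turn -0.06844874186739958 F [-0.7 -0.3 -4.3] gap 0.696 66.21455311775208 j7 0.08
[-0.04 -0.05  0.04]
```

{"fn": "arm_command", "kwargs": {"moves": [0,0,0.001,0,255,0,0,0.002,0,255,0,0,0.003,0,255,0,0,0.004,0,255,0,0,0.0045,0,255,0,0,0.005,0,255,0,0,0.005,0,255,0,0,0.005,0,255]}}

```text
time_s: 18.7
eef_pos: [0.4572, -0.2283, 0.0496]
tool_rot: [0.782, 0.624, 0.0, -0.0]
wrist_force: [-2.4, 4.8, 8.1]
finger_gap: 0.694
grasp_force: 67.7
```

{"fn": "arm_command", "kwargs": {"moves": [0.0015,0,0.002,0,255,0.003,0,0.004,0,255,0.0045,0,0.006,0,255,0.006,0,0.008,0,255,0.0075,0,0.01,0,255,0.009,0,0.012,0,255,0.0106,0,0.0145,0,255,0.0106,0,0.0145,0,255]}}

```text
time_s: 19.7
eef_pos: [0.4604, -0.219, 0.0349]
tool_rot: [0.782, 0.624, 0.001, 0.001]
wrist_force: [-0.2, 3.1, 6.4]
finger_gap: 0.696
grasp_force: 68.4
```

```bash
python3 - <<'E'
from h import *
plan([.462,-.2086,.008],-12.8);print(manip.sense()["ft_torque"].round(2))
im,d,W=snap("scene","s10"); cv2.imwrite("pics/c10.png",cv2.resize(im[130:260,160:330],None,fx=4,fy=4,interpolation=cv2.INTER_CUBIC)[...,::-1])
E
```

```text
t 19.7 tcp [ 0.4604 -0.219   0.0349] yaz -12.8 shift [ 0.0105 -0.0008  0.0269] turn -0.014686625331620462 F [-0.2  3.1  6.4] gap 0.696 68.37130665779114 j7 0.05
[-0.09  0.36 -0.11]
```

View pics/c10.png

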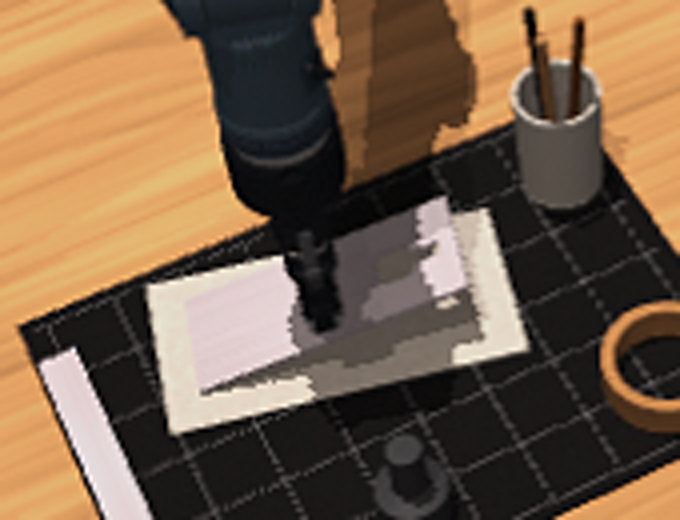

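The plate is pivoting down about its plain edge as planned, with that edge at crop px (187–203, 300–392) about 25 mm inside the card end. Continuing.

{"fn": "arm_command", "kwargs": {"moves": [0.0015,0,0.0028,0,255,0.003,0,0.0056,0,255,0.0045,0,0.0084,0,255,0.0059,0,0.0115,0,255,0.0072,0,0.0145,0,255,0.0083,0,0.0172,0,255,0.009,0,0.019,0,255,0.009,0,0.019,0,255]}}

```text
time_s: 20.75
eef_pos: [0.4615, -0.2106, 0.0147]
tool_rot: [0.782, 0.624, 0.0, 0.0]
wrist_force: [2.1, 2.3, 2.8]
finger_gap: 0.691
grasp_force: 68.5
```

{"fn": "arm_command", "kwargs": {"moves": [0.0005,0,0.001,0,255,0.0008,0,0.002,0,255,0.0011,0,0.003,0,255,0.0014,0,0.004,0,255,0.0017,0,0.005,0,255,0.0017,0,0.005,0,255,0.0017,0,0.005,0,255,0.0017,0,0.005,0,255]}}

```text
time_s: 21.75
eef_pos: [0.4612, -0.2091, 0.0098]
tool_rot: [0.782, 0.623, -0.0, 0.0]
wrist_force: [2.1, 0.6, 3.3]
finger_gap: 0.694
grasp_force: 68.5
```

```bash
python3 - <<'E'
from h import *
plan([.462,-.2086,.008],-12.8);print(manip.sense()["ft_torque"].round(2))
E
```

```text
t 21.75 tcp [ 0.4612 -0.2091  0.0098] yaz -12.9 shift [0.0007 0.0006 0.0018] turn -0.06957766602693027 F [2.1 0.6 3.3] gap 0.694 68.4842848777771 j7 0.01
[-0.32 -0.5   0.21]
```

{"fn": "arm_command", "kwargs": {"moves": [0.0002,0,0.0005,0,255,0.0002,0,0.001,0,255,0.0002,0,0.0015,0,255,0.0002,0,0.002,0,255,0.0002,0,0.002,0,255,0.0002,0,0.002,0,255,0.0002,0,0.002,0,255,0.0002,0,0.002,0,255]}}

```text
time_s: 22.75
eef_pos: [0.4612, -0.2089, 0.009]
tool_rot: [0.782, 0.623, -0.0, -0.0]
wrist_force: [-2.2, 1.5, 12.6]
finger_gap: 0.692
grasp_force: 69.6
```

```bash
python3 - <<'E'
from h import *
plan([.462,-.2086,.008],-12.8);print(manip.sense()["ft_torque"].round(2))
im,d,W=snap("scene","s11"); 
# heights of plate top keyhole-end region vs plain region
s=manip.sense(); Q=R.from_quat(s["tool_rot"]).as_matrix(); L=(W-s["eef_pos"])@Q
for a,b in((-.1,-.08),(-.07,-.03),(.03,.06),(.06,.09),(.1,.115)):
    k=(L[...,0]>a)&(L[...,0]<b)&(abs(L[...,1])<.035)&(W[...,2]<.04); print(a,k.sum(),np.median(W[k][:,2]).round(4))
E
```

```text
t 22.75 tcp [ 0.4612 -0.2089  0.009 ] yaz -12.9 shift [0.0005 0.0007 0.001 ] turn -0.08928465306931344 F [-2.2  1.5 12.6] gap 0.692 69.56714272499084 j7 0.01
[-0.09  0.15  0.17]
-0.1 147 0.0098
-0.07 289 0.0099
0.03 208 0.0091
0.06 216 0.0103
0.1 104 0.0056
```

Flat on the card (plate top ≈ 9.5–10 mm along its whole length, force up). Release and rise.

{"fn": "arm_command", "kwargs": {"moves": [0,0,-0.0008,0,255,0,0,-0.0008,0,90,0,0,-0.0008,0,70,0,0,-0.0008,0,50,0,0,-0.0008,0,30,0,0,-0.0008,0,0,0,0,-0.0008,0,0,0,0,-0.0008,0,0]}}

```text
time_s: 23.8
eef_pos: [0.4612, -0.2086, 0.0085]
tool_rot: [0.782, 0.623, -0.0, -0.0]
wrist_force: [0.3, -0.7, -0.1]
finger_gap: 0.998
grasp_force: 0.0
```

{"fn": "arm_command", "kwargs": {"moves": [0,0,-0.01,0,0,0,0,-0.03,0,0,0,0,-0.06,0,0,0,0,-0.11,0,0,0.03,0.05,-0.15,0,0,0.03,0.1,-0.15,0,0,0.025,0.15,-0.15,0,0,0.021,0.172,-0.15,0,0]}}

```text
time_s: 24.8
eef_pos: [0.6365, -0.2267, 0.1598]
tool_rot: [0.782, 0.624, 0.001, 0.001]
wrist_force: [-0.2, -0.9, 0.7]
finger_gap: 1.0
grasp_force: 0.0
```

{"fn": "arm_command", "kwargs": {"moves": [0,0,0,0,0,0,0,0,0,0,0,0,0,0,0,0,0,0,0,0,0,0,0,0,0,0,0,0,0,0,0,0,0,0,0,0,0,0,0,0]}}

```text
time_s: 25.8
eef_pos: [0.6336, -0.2265, 0.1586]
tool_rot: [0.782, 0.623, -0.0, -0.0]
wrist_force: [0.2, 0.5, 0.0]
finger_gap: 1.0
grasp_force: 0.0
```

```bash
python3 - <<'E'
from m import *
np.set_printoptions(precision=4,suppress=True)
plan([.6315,-.228,.0395],-12.8)
im,d,W=snap("scene","s12"); im2,d2,W2=snap("top","t12")
C=np.zeros((600,800,3),np.uint8)
C[:420,:560]=cv2.resize(im[155:260,180:320],None,fx=4,fy=4,interpolation=cv2.INTER_CUBIC)
C[300:600,420:795]=cv2.resize(im2[195:295,320:445],None,fx=3,fy=3,interpolation=cv2.INTER_CUBIC)
cv2.imwrite("pics/c12.png",C[...,::-1])
E
```

```text
t 25.8 tcp [ 0.6336 -0.2265  0.1586] yaz -12.9 shift [-0.0019 -0.0017  0.1191] turn -0.06907580402531721 F [0.2 0.5 0. ] gap 1.0 0.0 j7 -0.02
```

View pics/c12.png

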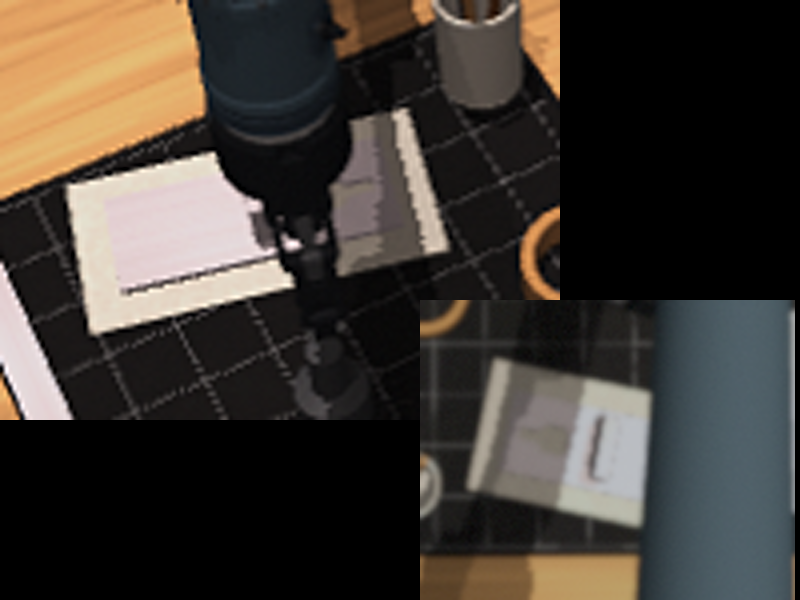

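The plate lies square on the card with margin all round; its plain end is at scene-crop px (107–122, 193–293) and the card's end at (68–90). That was more than the allowed 10 pictures, so I'll go by numbers from here and regrasp the weight.

{"fn": "arm_command", "kwargs": {"moves": [-0.002,-0.001,0.03,0,0,-0.002,-0.001,0.07,0,0,-0.002,-0.001,0.1,0,0,-0.002,-0.001,0.113,0,0,-0.002,-0.001,0.118,0,0,-0.002,-0.001,0.118,0,120,-0.002,-0.001,0.118,0,255,-0.002,-0.001,0.118,0,255]}}

```text
time_s: 26.9
eef_pos: [0.6331, -0.2285, 0.0418]
tool_rot: [0.782, 0.623, 0.001, 0.001]
wrist_force: [0.4, -0.4, 0.2]
finger_gap: 0.379
grasp_force: 0.0
```

{"fn": "arm_command", "kwargs": {"moves": [0,0,0,0,255,0,0,0,0,255,0,0,0,0,255,0,0,0,0,255,0,0,-0.015,0,255,0,0,-0.04,0,255,0,0,-0.06,0,255,0,0,-0.07,0,255]}}

```text
time_s: 27.9
eef_pos: [0.633, -0.2284, 0.1122]
tool_rot: [0.782, 0.623, 0.001, 0.001]
wrist_force: [0.4, -0.1, -4.5]
finger_gap: 0.271
grasp_force: 59.4
```

```bash
python3 - <<'E'
from h import *
np.set_printoptions(precision=4,suppress=True)
c=(np.array([[107,193],[122,293]])+.5)/4-.5+[180,155]; e=atz("scene",c,.0095); print(e); u=np.array([.2224,.975,0]); print("from corners",e.mean(0)+.052*u,"from rib",np.array([.4612,-.2088,0])-.053*u)
plan([.4494,-.2605,.111],-12.8)
E
```

```text
[[ 0.3956 -0.296   0.0095]
 [ 0.4805 -0.3177  0.0095]]
from corners [ 0.4496 -0.2562  0.0095] from rib [ 0.4494 -0.2605  0.    ]
t 27.9 tcp [ 0.633  -0.2284  0.1122] yaz -12.9 shift [-0.0722 -0.1719  0.0008] turn -0.06652486910488165 F [ 0.4 -0.1 -4.5] gap 0.271 59.36613213044211 j7 -0.03
```

{"fn": "arm_command", "kwargs": {"moves": [-0.015,-0.04,0,0,255,-0.032,-0.08,0,0,255,-0.049,-0.12,0,0,255,-0.064,-0.155,0,0,255,-0.0707,-0.172,0,0,255,-0.0707,-0.172,0,0,255,-0.0707,-0.172,0.02,0,255,-0.0707,-0.172,0.04,0,255]}}

```text
time_s: 28.9
eef_pos: [0.4526, -0.2584, 0.0712]
tool_rot: [0.781, 0.624, 0.002, 0.002]
wrist_force: [-0.5, 0.4, -4.6]
finger_gap: 0.267
grasp_force: 60.1
```

{"fn": "arm_command", "kwargs": {"moves": [0,0,0.01,0,255,0,0,0.015,0,255,0,0,0.018,0,255,0,0,0.02,0,255,0,0,0.021,0,255,0,0,0.022,0,255,0,0,0.022,0,255,0,0,0.022,0,255]}}

```text
time_s: 29.9
eef_pos: [0.4488, -0.2589, 0.0487]
tool_rot: [0.782, 0.623, 0.0, 0.0]
wrist_force: [-0.4, -0.1, -4.8]
finger_gap: 0.267
grasp_force: 60.0
```

```bash
python3 - <<'E'
from h import *
plan([.4495,-.259,.0483],-12.8)
E
```

```text
t 29.9 tcp [ 0.4488 -0.2589  0.0487] yaz -12.9 shift [0.     0.0007 0.0004] turn -0.06644822113074156 F [-0.4 -0.1 -4.8] gap 0.267 59.977303680352634 j7 0.13
```

Not yet touching; lower finely.

{"fn": "arm_command", "kwargs": {"moves": [0,0,0.0003,0,255,0,0,0.0006,0,255,0,0,0.0009,0,255,0,0,0.0012,0,255,0,0,0.0015,0,255,0,0,0.0015,0,255,0,0,0.0015,0,255,0,0,0.0015,0,255]}}

```text
time_s: 30.9
eef_pos: [0.4488, -0.2589, 0.048]
tool_rot: [0.782, 0.623, -0.0, -0.0]
wrist_force: [-3.7, 1.8, 6.0]
finger_gap: 0.263
grasp_force: 61.3
```

Contact (+11 N change). Release and withdraw straight up.

{"fn": "arm_command", "kwargs": {"moves": [0,0,-0.0005,0,255,0,0,-0.0005,0,180,0,0,-0.0005,0,150,0,0,-0.0005,0,100,0,0,-0.0005,0,50,0,0,-0.0005,0,0,0,0,-0.0005,0,0,0,0,-0.0005,0,0]}}

```text
time_s: 31.9
eef_pos: [0.4488, -0.2588, 0.0476]
tool_rot: [0.782, 0.623, 0.0, 0.0]
wrist_force: [-0.2, -0.0, -0.3]
finger_gap: 1.003
grasp_force: 0.0
```

{"fn": "arm_command", "kwargs": {"moves": [0,0,0,0,0,0,0,-0.02,0,0,0,0,-0.05,0,0,0,0,-0.1,0,0,0,0,-0.15,0,0,0,0,-0.2,0,0,0,0,-0.25,0,0,0,0,-0.25,0,0]}}

```text
time_s: 32.9
eef_pos: [0.4518, -0.2602, 0.3032]
tool_rot: [0.782, 0.623, 0.002, 0.005]
wrist_force: [-0.9, -0.7, -0.8]
finger_gap: 0.999
grasp_force: 0.0
```

```bash
python3 - <<'E'
from h import *
np.set_printoptions(precision=4,suppress=True)
plan([.4495,-.259,.3],-12.8)
im,d,W=snap("scene","s13")
c=np.array([.449,-.259]); r=np.hypot(W[...,0]-c[0],W[...,1]-c[1])
k=(r<.035)&(W[...,2]>.055)&(W[...,2]<.12); print("handle",W[k].mean(0),W[k][:,2].max(),k.sum())
u=np.array([.2224,.975]); a=(W[...,:2]-[.4612,-.2088])@u; b=(W[...,:2]-[.4612,-.2088])@np.array([u[1],-u[0]])
for lo,hi in((-.102,-.085),(.03,.06),(.06,.09),(.1,.115)):
    k=(a>lo)&(a<hi)&(abs(b)<.035)&(W[...,2]<.04); print(lo,k.sum(),np.median(W[k][:,2]))
k=(a>-.03)&(a<.03)&(abs(b)<.03)&(W[...,2]>.035)&(W[...,2]<.06); print("rib top a,b",np.median(a[k]),np.median(b[k]),k.sum())
E
```

```text
t 32.9 tcp [ 0.4518 -0.2602  0.3032] yaz -12.9 shift [ 0.0007 -0.0025  0.0031] turn -0.06910757546225454 F [-0.9 -0.7 -0.8] gap 0.999 0.0 j7 0.2
handle [ 0.4549 -0.2585  0.0768] 0.09004604031275876 107
-0.102 124 0.010064741840436025
0.03 210 0.009066746207977434
0.06 211 0.009787011380724204
0.1 105 0.005062192564572527
rib top a,b 0.0016179074433324454 0.00387505755830214 120
```

{"fn": "arm_command", "kwargs": {"moves": [0,0,0,0,0,0,0,0,0,0,0,0,0,0,0,0,0,0,0,0,0,0,0,0,0,0,0,0,0,0,0,0,0,0,0,0,0,0,0,0]}}

```text
time_s: 33.95
eef_pos: [0.4488, -0.2589, 0.2976]
tool_rot: [0.782, 0.623, 0.0, 0.0]
wrist_force: [-0.7, 1.0, 0.8]
finger_gap: 0.997
grasp_force: 0.0
```

```bash
python3 -c "
from plant import ticket
print(ticket.close_job())"
```

```text
the job is handed in; nothing more can be done
None
```

Job handed in at about 34 s (no verdict shown): by camera depth the long template lies flat inside the card with the weight upright on its plain end, about 20 mm clear of the rib, and the short template was still hanging when last viewed; I viewed 11 pictures, one over the limit of 10.

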